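# Set the saw's length-stop dial to 7 and lock it

### The job

The next batch is cut to stop number 7: turn the number drum of the saw fence's length gauge by its pin wheel until the 7 stands in the middle of the small window on top, with the lock bolt still up. Then press the lock bolt's black knob gently down until it bears firmly on the ring of its guide (fully home), without forcing it if it is blocked, so that the drum is locked at 7. Leave everything else on the bench where it is.

Things in the scene. Friction and masses are not known exactly. Their poses are not given: they have to be found in the camera images.
- gauge: the length gauge, fixed to the bench on a steel plate 170 x 225 x 10 mm. Origin: underside, below the window. Its y runs along the dial's axis, x square to it (pointing away from the robot), z up. Grey housing x -58..58, y -30..30 mm, top at z 156 mm. An aluminium fence 500 mm long (along y), 45 mm high, lies at x 95..135 mm, its stop block is 67 mm high
- window (a point): centre of the window in the housing's top, at z 150 mm in the gauge's frame, on the drum's surface (the cover's top is 6 mm higher). Opening 26 mm (x) by 30 mm (y); pale marks at both sides show its middle. The figures' tops point to the gauge's -x (upright for a reader on the bench's far side)
- dial: white number drum (radius 50 mm), pin wheel (+y end) and index cage (-y end), one piece turning about the gauge's y axis, two turns either way. Origin on the axis under the window, z 100 mm. Frame as the gauge's when 7 shows. Ten black figures 36 degrees apart; moving the wheel's top to +x brings higher numbers (0 after 9). Friction 0.16 N m (3 N at the pins) holds it where left; no clicks
- seven (a point): centre of the figure 7 (18 mm high) on the drum's surface, 50 mm from the axis; it coincides with window when 7 is in the middle of the window
- wheel (a point): centre of the pin wheel on the dial's axis, 70 mm to the gauge's +y from the window. Dark hub of radius 38 mm, 24 mm wide (y), with five steel pins 12 mm thick standing out radially to 72 mm from the axis (round ends), 72 degrees apart; one lies at the angle of the figure 7, so it points straight up when 7 shows. Push or pinch a pin from above: 28 mm are free between hub and housing
- bolt: lock bolt: 10 mm rod, round end, black knob 32 mm wide, 14 mm high. Origin: centre of the knob's top, 54 mm to the gauge's -y from the window, 215 to 218 mm above the gauge's underside when up, 186 to 202 mm when home. 3 N friction holds it. With a number in mid-window its end enters between two index bars at about 5 N; a few degrees off it wedges the drum straight; else it is blocked
- guide: grey block at the gauge's -y end through which the bolt slides straight down; origin: centre of its underside, at z 154 mm in the gauge's frame. On top a rubber-faced brass ring, 30 mm wide, set differently on every gauge (ring top at z 168 to 184 mm: feel for it). The bolt is home when the steel collar 18 mm under its knob's top bears on the ring; 10 N seats it, over 25 N harms it
- wrench: steel open-ended wrench, 170 mm long, lying flat near the gauge
- jar: glass jar with steel cap, 56 mm wide, 75 mm high, standing near the gauge; origin at its underside
- strip: flat aluminium offcut 30 x 240 x 12 mm, lying behind the fence
- roller: plain steel roller, 40 mm wide, 30 mm high, standing near the gauge
- brush: hand brush 200 mm long, to the robot's right
- driver: screwdriver 200 mm long, to the robot's left
- tin: paint tin 90 mm wide, 110 mm high, to the robot's right

How it is judged:
On the way, in this order (a step that is already met when the one before it is completed fails the run):
1. the 7 stands in the middle of the window (within 6 mm) while the lock bolt is still up (distance between seven and window below 0.006 m and z of bolt in the frame of gauge above 0.2125 m), for 0.3 s.
2. the lock bolt is fully home with 7 in the window (distance between seven and window below 0.004 m and contact force between bolt and guide above 0.5 N), for 0.2 s.
At the end, for the whole second after the job is handed in: The figure 7 is within 4 mm of the middle of the window and the drum is still; the bolt is fully home: its collar bears on the ring of the guide (contact force over 0.5 N, which its own friction keeps up once it has been pressed home) (all of step 2 and angular speed of dial below 0.1 rad/s); the robot touches nothing.
It fails at once if the bolt is pressed on its guide's ring with more than 25 N (contact force between bolt and guide above 25 N).
It fails at once if the bolt is forced against the index bars with more than 25 N (contact force between bolt and dial above 25 N).
It fails at once if another thing on the bench is moved more than 30 mm (distance of any of wrench, jar, strip, roller, brush, driver, tin from where it was at the start of the episode above 0.03 m).
It also fails if it takes over 54 s, if anything falls off the work surface, if the arm or the gripper's body presses on something with over 40 N, if the wrist force passes 120 N, or if a joint passes its speed limit or range.

### The arm

A 6-joint arm with a two-finger parallel gripper is mounted at the origin on the work surface. World frame = base frame: x ahead of the robot, y to its left, z up, the work surface at z = 0. Lengths are in m, angles in rad, forces in N, time in s.
With the tool pointing down it reaches from about 0.35 to 0.775 m from the base axis. Payload 7.3 kg.
Tool frame: the origin (TCP) lies on the mounting face of the last link; the fingertips stand 178 mm ahead of it and the grasp point (between the pads) lies 159 mm ahead of it (robot.grip_depth is the distance from the TCP to the grasp point, in m); z points along the fingers, y is the line along which they close (so a half turn about z gives the same grasp; the last joint's range is limited). The gripper opens to 92 mm and grips with 3 to 60 N. Pads are 19 mm wide; open, the fingers measure 130 mm over their backs; the gripper's body (75 mm by 190 mm) begins 47 mm behind the grasp point.
Start: joints at [1.19, 0.342, 1.524, -0, 1.275, -0.146], TCP at [0.122, 0.511, 0.405] pointing down, gripper open.
Joint ranges: [-2.53, 2.53], [-0.77, 2.02], [0.04, 2.7], [-1, 4.14], [0.28, 2.66], [-3.11, 3.11]. Speed limits (rad/s): [2.57, 2.57, 3.14, 3.14, 3.14, 3.14].

### API

Orientations are given as [roll, pitch, yaw] about the fixed x, y, z axes, in that order (R = Rz(yaw) Ry(pitch) Rx(roll)).
In Python, from cell import observe, cams, robot, models gives the robot as it stands.
- The arm moves only by the shell command python3 -m jog 'ROWS' [FORCE]. ROWS is JSON, a list of rows, each a list of 3 entries, a list of its own where there are three numbers: the shift along the tool's x, y, z each as a share of 0.4 m, from -1 to 1, then the turn about the tool's z as a share of pi rad, from -1 to 1, then the closure, from 0 (fully open) to 1 (shut). In form: [[[x, y, z], turn, jaw], ...]. A call has 1 to 12 rows; each row is the pose to reach, as a shift and turn from the pose commanded when the call began, along the tool's axes at that moment, turning the shorter way round; what a row does not reach only later rows make up. A row lasts 1/8 s, in which the tool goes at most 62.5 mm and 10.7 degrees, less where a joint would pass 70% of its speed; a pose out of reach is approached as far as the arm can. A call with a number of a shift or a turn outside -1 to 1 is refused whole. A call with a gripper value outside its range is refused whole. The fingers move at their own pace and stop on an object; FORCE is the grip in N (left out, the last holds). Time passes only in rows, so rows that repeat a pose let the fingers close. It gives the time, the measured TCP pose, the force, the opening and the grip force at its end, in the units of the state.
- observe(): the state, without advancing time (a new reading comes with each control period).
- cams.read_camera(name): name is "scene" or "top" or "wrist"; returns the picture (480x640x3 uint8, red, green, blue); there is no depth.
- cams.camera_model(name): a dict with "camera_matrix" (3x3 intrinsics, pixels), "pose" (4x4, takes a point from camera to world coordinates). Camera axes: x right, y down, z forward; pixel columns grow to the right and rows downward; lengths in m; the calibration is good to about 2 mm. The wrist camera is an equidistant fisheye: a pixel r from the principal point sees the ray r / f radians off the axis. A picture is of the moment at which its call begins: read the wrist's pose just before it. camera_model takes no time and is no camera call; for the wrist camera it gives the pose at the moment of the call.
- robot.hand_in(): hands the job in; it is judged then, once.
Trained networks look in the newest picture that a camera, given by its name, has taken for a name from the list of things; names that differ only in an ending like _2 or _b are one class to them, and where a whole thing is asked for, a point or a joint stands for the part that bears it (a point fixed in the world has none). Each returns a list of dicts, best first, with "confidence" (0 to 1); they miss things now and then, are a little off and sometimes report something else, mostly with a low value. They report only what shows in the picture. A call takes as long as a camera call.
- models.find_in(target, camera): "position" ([x, y, z] in m, in world coordinates, good to about 4 mm: the middle of the surface that is visible of it).
- models.pinpoint(target, camera): "position" ([x, y, z] in m, in world coordinates, good to about 4 mm: a listed point, or the origin of a listed thing).
The state is a dict: "time": time; "qpos": joint angles; "qvel": joint speeds; "joint_efforts": joint torques, N m; "tool_pos": TCP position; "tool_rot": TCP orientation; "contact_force": force on the tool from outside, world axes, zero at the start; "torque": the same for the moment, N m; "opening": finger opening in m; "grip_force": force on a finger pad.
Only numpy, scipy, OpenCV 4.12 (cv2) and the standard library are available. Lean on these libraries where they do the work, as an engineer would, in place of code of your own. Each camera call takes 0.05 s, during which the arm holds its last target. There are 200 camera calls.

## Working session

There is one attempt and no reset: what is moved stays moved. The work goes in short steps, Python scripts to look and compute and a shell command to move; the robot and the scene stay as the last step left them, time stands still between calls to the robot, and variables do not carry over. Pictures are saved under pics/ and viewed, at most 10 in all, crops included, and the job is handed in when it is done.

```bash
mkdir -p pics; ls
python3 - <<'E'
from cell import observe,cams,robot,models
import cv2
o=observe();print(o)
for c in("scene","top"):
    im=cams.read_camera(c);cv2.imwrite(f"pics/{c}1.png",im[:,:,::-1])
    for t in("window","seven","wheel","bolt","guide","gauge","dial","jar","roller","wrench"):
        r=models.pinpoint(t,c);print(c,t,[(x['position'],x['confidence']) for x in r[:2]])
E
```

```text
pics
{'time': 0.0, 'qpos': array([ 1.19000068e+00,  3.42696632e-01,  1.52502301e+00, -3.50638409e-05,
        1.27536430e+00, -1.46002125e-01]), 'qvel': array([-0.00110835,  0.00139956, -0.00196866,  0.00034803, -0.00071309,
        0.00047105]), 'joint_efforts': array([ 1.42017914e-03, -4.31245959e+01, -2.44210839e+01,  7.17996550e-02,
        5.60716668e-02, -1.13749738e-04]), 'tool_pos': array([0.12206947, 0.51046986, 0.4040562 ]), 'tool_rot': array([-3.14011235e+00, -1.83785844e-04,  2.90680923e+00]), 'contact_force': array([ 0.75128127,  0.38619869, -0.10767308]), 'torque': array([ 0.02783455, -0.00264277, -0.00154163]), 'grip_force': 0.0, 'opening': 0.0917388136507068}
scene window [([0.5672, -0.025, 0.1502], 0.69), ([0.6184, -0.4303, -0.0056], 0.28)]
scene seven []
scene wheel [([0.5418, 0.0443, 0.1003], 0.66)]
scene bolt [([0.5857, -0.0706, 0.2117], 0.51)]
scene guide [([0.5847, -0.0686, 0.1525], 0.53)]
scene gauge [([0.5643, -0.0163, -0.0023], 0.95)]
scene dial [([0.5696, -0.0205, 0.0979], 0.87)]
scene jar [([0.5783, -0.2052, -0.0021], 0.86), ([0.3101, -0.4197, -0.0032], 0.71)]
scene roller [([0.4112, 0.1308, -0.0029], 0.57)]
scene wrench []
top window [([0.5666, -0.0184, 0.1489], 0.78), ([0.5638, -0.0219, 0.0995], 0.42)]
top seven [([0.5836, -0.0712, 0.1535], 0.4)]
top wheel [([0.5417, 0.0402, 0.0967], 0.74)]
top bolt [([0.5851, -0.0738, 0.2141], 0.49)]
top guide [([0.5844, -0.0715, 0.1528], 0.61)]
top gauge [([0.5651, -0.0174, -0.0001], 0.74)]
top dial []
top jar [([0.5773, -0.2035, -0.0], 0.75)]
top roller [([0.4145, 0.1356, 0.0], 0.51)]
top wrench [([0.4257, -0.0744, -0.0012], 0.7)]
```

View pics/top1.png

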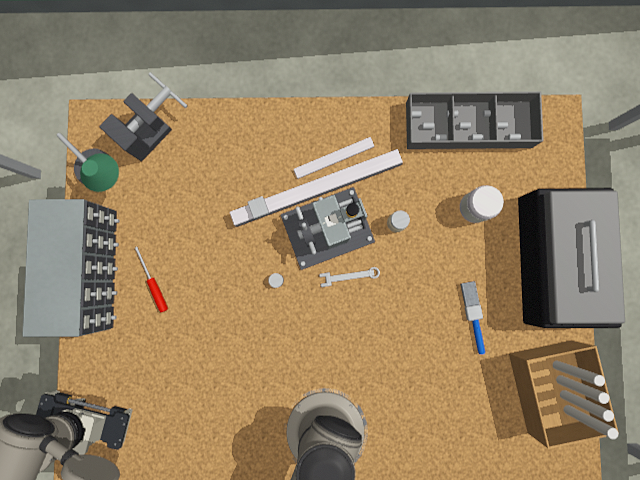

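View pics/scene1.png

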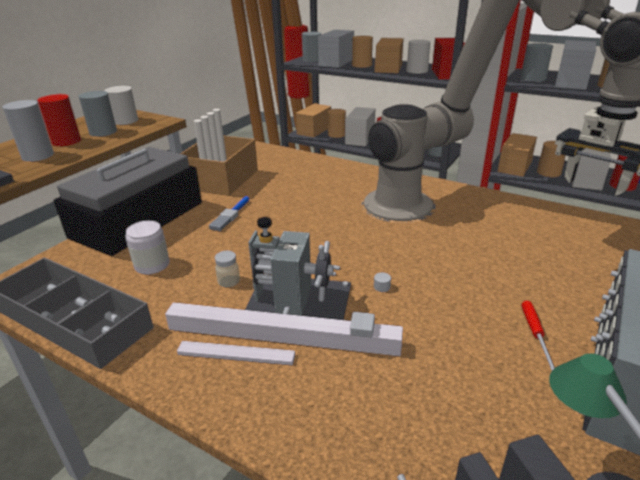

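```bash
python3 -m jog '[[[-0.775,-0.535,-0.09],0.31,0],[[-0.775,-0.535,-0.09],0.31,0],[[-0.775,-0.535,-0.09],0.31,0],[[-0.775,-0.535,-0.09],0.31,0],[[-0.775,-0.535,-0.09],0.31,0],[[-0.775,-0.535,-0.09],0.31,0],[[-0.775,-0.535,-0.09],0.31,0]]'
cat > h.py <<'E'
import sys,numpy as np
from cell import observe
from scipy.spatial.transform import Rotation as R
def togo(p,yaw=None):
    o=observe();r=R.from_euler('xyz',o['tool_rot']);d=r.inv().apply(np.array(p)-o['tool_pos'])/0.4
    t=0 if yaw is None else -((yaw-o['tool_rot'][2]+np.pi)%(2*np.pi)-np.pi)/np.pi
    print('shift',d.round(4),'turn',round(t,4),'t',o['time'])
E
python3 -c "
from h import *
togo([0.5415,0.043,0.44],1.932)"
```

```text
time: 1.98
tool_pos: [0.3761, 0.2276, 0.4411]
tool_rot: [3.14, 0.001, 1.926]
contact_force: [-0.6, -0.1, -0.4]
opening: 0.0918
grip_force: 0.0
shift [-0.5766  0.2269  0.0035] turn -0.0018 t 1.975
```

```bash
python3 -m jog '[[[-0.577,0.227,0],0,0.5],[[-0.577,0.227,0],0,0.5],[[-0.577,0.227,0],0,0.5],[[-0.577,0.227,0],0,0.5],[[-0.577,0.227,0],0,0.5]]'
python3 - <<'E'
from cell import observe,cams,models
import cv2,numpy as np
m=cams.camera_model("wrist");print(m['camera_matrix'],np.round(m['pose'],3),observe()['tool_pos'])
im=cams.read_camera("wrist");cv2.imwrite("pics/w1.png",im[:,:,::-1])
for t in("window","seven","wheel","bolt","guide","gauge","dial"):
    print(t,[(x['position'],x['confidence']) for x in models.pinpoint(t,"wrist")[:2]])
E
```

```text
time: 2.6
tool_pos: [0.5422, 0.0449, 0.4396]
tool_rot: [-3.141, -0.0, 1.93]
contact_force: [-0.4, -0.3, -0.0]
opening: 0.0479
grip_force: 0.0
[[371.64829954   0.         322.11062284]
 [  0.         371.64829954 238.37481688]
 [  0.           0.           1.        ]] [[ 0.936  0.334  0.108  0.513]
 [ 0.351 -0.89  -0.292  0.125]
 [-0.001  0.311 -0.95   0.42 ]
 [ 0.     0.     0.     1.   ]] [0.54223426 0.0448537  0.43958537]
window [([0.5645, -0.0166, 0.1502], 0.6)]
seven [([0.5649, -0.0183, 0.1004], 0.72)]
wheel []
bolt [([0.5828, -0.0682, 0.2172], 0.72)]
guide [([0.5801, -0.0715, 0.1524], 0.56)]
gauge []
dial [([0.5654, -0.0157, 0.0993], 0.86)]
```

View pics/w1.png

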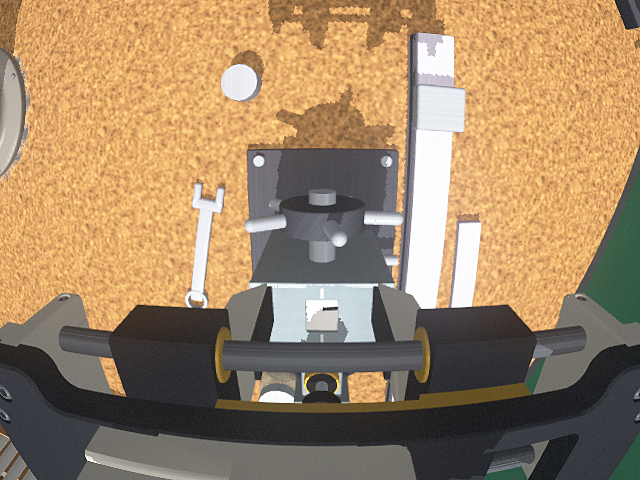

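Run:
```python
import cv2,numpy as np
im=cv2.imread("pics/w1.png")
a=cv2.rotate(cv2.resize(im[285:350,275:370],None,fx=5,fy=5,interpolation=cv2.INTER_CUBIC),cv2.ROTATE_90_CLOCKWISE)
b=cv2.resize(im[180:275,230:415],None,fx=2.5,fy=2.5,interpolation=cv2.INTER_CUBIC)
c=np.zeros((480,800,3),np.uint8);c[:a.shape[0],:a.shape[1]]=a;c[:b.shape[0],330:330+b.shape[1]]=b[:,:470]
cv2.imwrite("pics/w1c.png",c)
```

```text
(no output)
```

View pics/w1c.png

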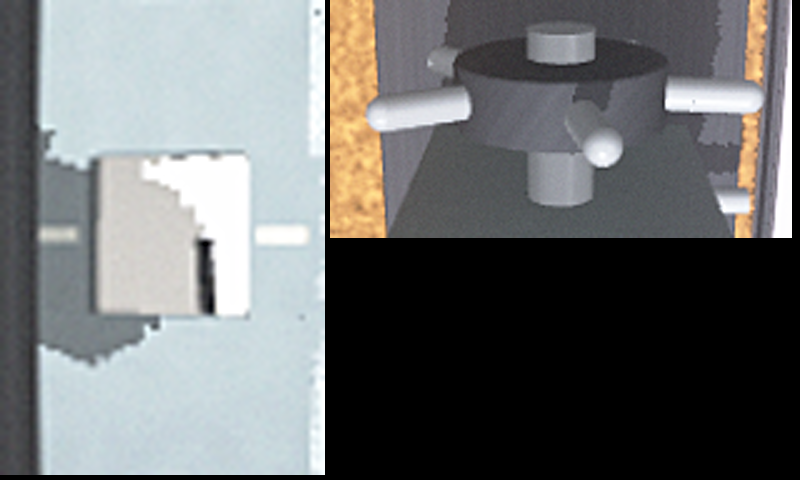

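```bash
cat >> h.py <<'E'
from cell import cams
import cv2
G=None
def w2p(P,cam="wrist",m=None):
    m=m or cams.camera_model(cam);K=m['camera_matrix'];T=np.linalg.inv(m['pose']);p=np.atleast_2d(P)@T[:3,:3].T+T[:3,3]
    if cam=="wrist": return cv2.fisheye.projectPoints(p[:,None],np.zeros(3),np.zeros(3),K,np.zeros(4))[0][:,0]
    return cv2.projectPoints(p,np.zeros(3),np.zeros(3),K,np.zeros(5))[0][:,0]
def ray(px,z,m=None):
    m=m or cams.camera_model("wrist");K=m['camera_matrix']
    u=cv2.fisheye.undistortPoints(np.array([[px]],float),K,np.zeros(4))[0,0];d=m['pose'][:3,:3]@[u[0],u[1],1];c=m['pose'][:3,3]
    return c+d*(z-c[2])/d[2]
E
python3 - <<'E'
from h import *
from scipy.optimize import least_squares
obs=[((0,0),(.5672,-.025)),((0,0),(.5666,-.0184)),((0,0),(.5645,-.0166)),((0,-54),(.5857,-.0706)),((0,-54),(.5851,-.0738)),((0,-54),(.5828,-.0682)),((0,70),(.5418,.0443)),((0,70),(.5417,.0402)),((0,0),(.5643,-.0163)),((0,0),(.5651,-.0174)),((0,0),(.5696,-.0205)),((0,0),(.5654,-.0157)),((0,-54),(.5847,-.0686)),((0,-54),(.5844,-.0715)),((0,-54),(.5801,-.0715))]
A=np.array([o[0] for o in obs])/1e3;B=np.array([o[1] for o in obs])
rot=lambda a:np.array([[np.cos(a),-np.sin(a)],[np.sin(a),np.cos(a)]])
s=least_squares(lambda p:(A@rot(p[2]).T+p[:2]-B).ravel(),[.565,-.018,.36],loss='soft_l1',f_scale=.003).x;print(s)
wc=ray((322.2,315.4),.156)[:2];print('win',wc)
# joint fit with pin tip: marks, shaft end and plate screw holes direction
a=ray((259,161),.012)[:2];b=ray((387,161),.012)[:2];print('screw line yaw',np.arctan2(*(b-a)[::-1]))
for yaw in (s[2],):
    def pin(th,r=.066): 
        g=np.array([r*np.sin(th),.070]);return np.r_[rot(yaw)@g+wc,.1+r*np.cos(th)]
    # tip centre pixels: b crop offset 330 in canvas,2.5x; 
    for d in (5,8,10,12,15): print(d,[w2p(pin(np.radians(d+k)))[0].round(0) for k in(0,72,-72)])
    print('obs tip',230+(603-330)/2.5,180+147/2.5, 'right',230+(748-330)/2.5,180+95/2.5,'left',230+(383-330)/2.5,180+112/2.5)
E
```

```text
[ 0.56574006 -0.01955994  0.35078901]
win [ 0.56478601 -0.01548242]
screw line yaw 0.36378486217512873
5 [array([331., 238.]), array([397., 220.]), array([250., 222.])]
8 [array([336., 238.]), array([397., 219.]), array([251., 223.])]
10 [array([339., 238.]), array([397., 219.]), array([252., 224.])]
12 [array([342., 237.]), array([397., 218.]), array([253., 224.])]
15 [array([347., 237.]), array([397., 217.]), array([255., 225.])]
obs tip 339.2 238.8 right 397.2 218.0 left 251.2 224.8
```

```bash
python3 -m jog '[[[0.014,0.1175,0],0,1],[[0.014,0.1175,0],0,1],[[0.014,0.1175,0.15],0,1],[[0.014,0.1175,0.29],0,1],[[0.014,0.1175,0.29],0,1],[[0.014,0.09,0.29],0,1],[[0.014,0.055,0.29],0,1],[[0.014,0.02,0.29],0,1],[[0.014,-0.015,0.29],0,1],[[0.014,-0.0425,0.29],0,1],[[0.014,-0.0425,0.29],0,1],[[0.014,-0.0425,0.15],0,1]]' 10
python3 - <<'E'
from h import *
im=cams.read_camera("wrist");cv2.imwrite("pics/w2.png",im[:,:,::-1])
yaw=.36;wc=np.array([.5648,-.0155]);c,s=np.cos(yaw),np.sin(yaw)
def pin(d,r=.066):
    th=np.radians(d);x=r*np.sin(th);return [wc[0]+c*x-s*.07,wc[1]+s*x+c*.07,.1+r*np.cos(th)]
for d in(15,20,25,30,35,40):print(d,[w2p(pin(d+k))[0].round(0) for k in(0,72,-72)])
print(w2p([*wc,.156]))
E
```

```text
time: 4.5
tool_pos: [0.5218, 0.0458, 0.3787]
tool_rot: [-3.134, -0.003, 1.933]
contact_force: [0.8, -0.8, 1.3]
opening: 0.0003
grip_force: 0.0
15 [array([375., 269.]), array([426., 238.]), array([262., 253.])]
20 [array([384., 268.]), array([424., 235.]), array([266., 255.])]
25 [array([392., 266.]), array([422., 233.]), array([270., 258.])]
30 [array([399., 265.]), array([419., 231.]), array([276., 260.])]
35 [array([405., 263.]), array([416., 229.]), array([282., 262.])]
40 [array([411., 261.]), array([412., 227.]), array([290., 264.])]
[[343.19377968 356.28314518]]
```

View pics/w2.png

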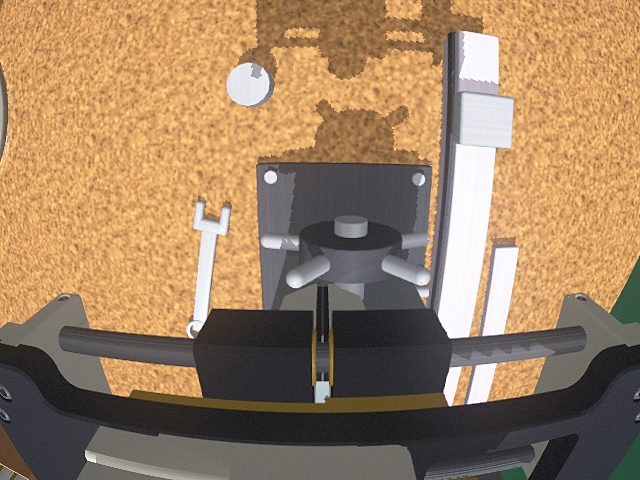

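```bash
python3 -m jog '[[[0,0.2275,0],0,1],[[0,0.2275,0],0,1],[[0,0.2275,0.14],0,1],[[0,0.2275,0.14],0,1],[[0,0.18,0.14],0,1],[[0,0.14,0.14],0,1],[[0,0.10,0.14],0,1],[[0,0.06,0.14],0,1],[[0,0.025,0.14],0,1],[[0,0,0.14],0,1],[[0,0,0.14],0,1],[[0,0,0],0,1]]'
python3 -m jog '[[[0,0.07,-0.05],0,0.5],[[0,0.1325,-0.05],0,0.5],[[0,0.1325,-0.05],0,0.5],[[0,0.1325,-0.05],0,0.5]]'
python3 - <<'E'
from h import *
print(observe()['tool_pos'])
im=cams.read_camera("wrist");cv2.imwrite("pics/w3.png",im[:,:,::-1])
yaw=.36;wc=np.array([.5648,-.0155]);c,s=np.cos(yaw),np.sin(yaw)
def pin(d,r=.066):
    th=np.radians(d);x=r*np.sin(th);return [wc[0]+c*x-s*.07,wc[1]+s*x+c*.07,.1+r*np.cos(th)]
for d in(25,30,35,40):print(d,[w2p(pin(d+k))[0].round(0) for k in(0,72,-72)])
E
```

```text
time: 6.05
tool_pos: [0.5218, 0.0457, 0.378]
tool_rot: [-3.132, -0.004, 1.932]
contact_force: [0.9, 0.3, 0.4]
opening: 0.0003
grip_force: 0.0
time: 6.55
tool_pos: [0.5717, 0.0645, 0.3997]
tool_rot: [-3.139, -0.001, 1.933]
contact_force: [0.1, 0.1, -0.8]
opening: 0.0362
grip_force: 0.0
[0.5717138  0.06450277 0.39971637]
25 [array([312., 262.]), array([361., 231.]), array([204., 253.])]
30 [array([320., 260.]), array([359., 229.]), array([208., 255.])]
35 [array([327., 259.]), array([356., 227.]), array([212., 257.])]
40 [array([334., 257.]), array([354., 225.]), array([218., 259.])]
```

View pics/w3.png

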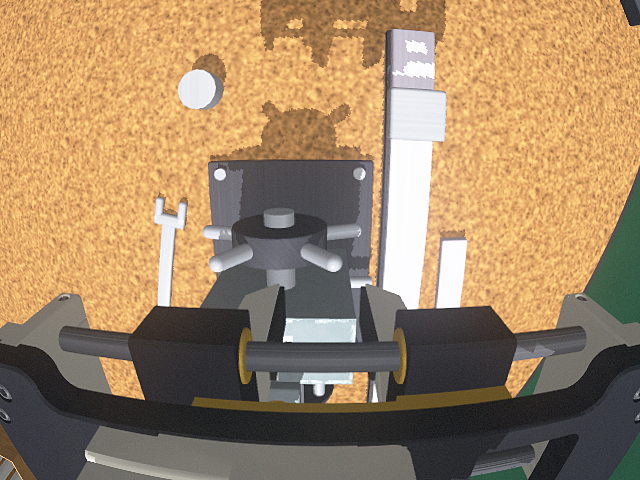

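```bash
python3 -m jog '[[[-0.006,0,0.1],0,0.5],[[-0.006,0,0.19],0,0.5],[[-0.006,0,0.19],0,0.5],[[-0.006,-0.03,0.19],0,0.55],[[-0.006,-0.06,0.19],0,0.6],[[-0.006,-0.087,0.19],0,0.7],[[-0.006,-0.087,0.19],0,1],[[-0.006,-0.087,0.19],0,1],[[-0.006,-0.087,0.19],0,1],[[-0.006,-0.087,0.19],0,1],[[-0.006,-0.087,0.19],0,1]]' 15
python3 - <<'E'
from h import *
im=cams.read_camera("wrist");cv2.imwrite("pics/w4.png",im[:,:,::-1])
t=observe()['tool_pos'];d=t[:2]-[.5401,.05];print('gx',d@[.936,.352],'gy',d@[-.352,.936],t)
E
```

```text
time: 7.98
tool_pos: [0.5409, 0.0501, 0.326]
tool_rot: [3.14, 0.001, 1.933]
contact_force: [0.5, 1.1, 8.7]
opening: 0.0111
grip_force: 15.0
gx 0.0007826962016950432 gy -0.00017322549812309442 [0.54089358 0.05011337 0.32592601]
```

View pics/w4.png

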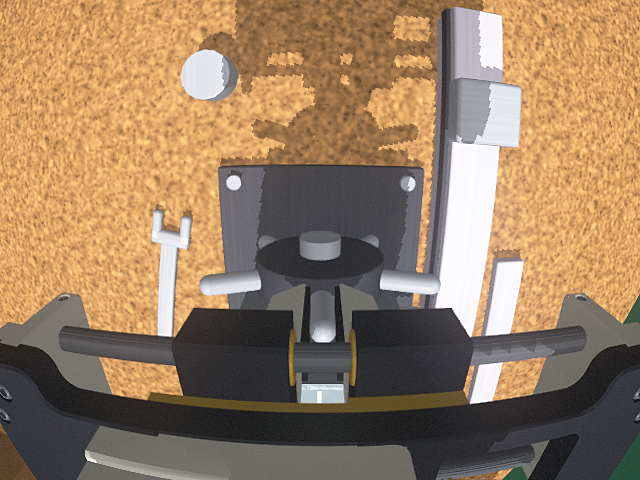

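```bash
python3 -m jog '[[[0,0,0],0,0.7],[[0,0,0],0,0.7],[[0,0,-0.1],0,0.6],[[0,0,-0.2],0,0.4],[[0.03,0,-0.29],0,0.4],[[0.03,0,-0.29],0,0.4],[[0.03,0,-0.29],0,0.4]]'
python3 - <<'E'
from h import *
m=cams.camera_model("wrist")
im=cams.read_camera("wrist");cv2.imwrite("pics/w5.png",im[:,:,::-1])
from cell import models
for t in("seven","window","bolt"):print(t,[(x['position'],x['confidence']) for x in models.pinpoint(t,"wrist")[:2]])
im=im[:,:,::-1]
p=w2p([.5648,-.0155,.156],m=m)[0].astype(int);print(p)
yaw=.36;c,s=np.cos(yaw),np.sin(yaw)
for d in(-4,0,4):
    th=np.radians(d);x=.066*np.sin(th);print(d,w2p([.5648+c*x-s*.07,-.0155+s*x+c*.07,.1+.066*np.cos(th)],m=m)[0].round(1))
a=cv2.rotate(cv2.resize(im[p[1]-35:p[1]+35,p[0]-48:p[0]+48],None,fx=5,fy=5,interpolation=cv2.INTER_CUBIC),cv2.ROTATE_90_CLOCKWISE)
b=cv2.resize(im[p[1]-140:p[1]-35,p[0]-92:p[0]+92],None,fx=2.4,fy=2.4,interpolation=cv2.INTER_CUBIC)
q=np.zeros((480,800,3),np.uint8);q[:a.shape[0],:a.shape[1]]=a;q[:b.shape[0],355:355+b.shape[1]]=b
print('b origin',p-[92,140])
cv2.imwrite("pics/w5c.png",q)
E
```

```text
time: 8.9
tool_pos: [0.536, 0.0613, 0.4396]
tool_rot: [-3.14, -0.001, 1.933]
contact_force: [0.3, 0.5, -0.5]
opening: 0.0549
grip_force: 0.0
seven [([0.5672, -0.0206, 0.1504], 0.87)]
window [([0.5631, -0.0162, 0.1491], 0.66), ([0.5772, -0.2071, 0.0052], 0.51)]
bolt []
[321 331]
-4 [315.7 256.9]
0 [322. 257.]
4 [328.3 256.9]
b origin [229 191]
```

View pics/w5c.png

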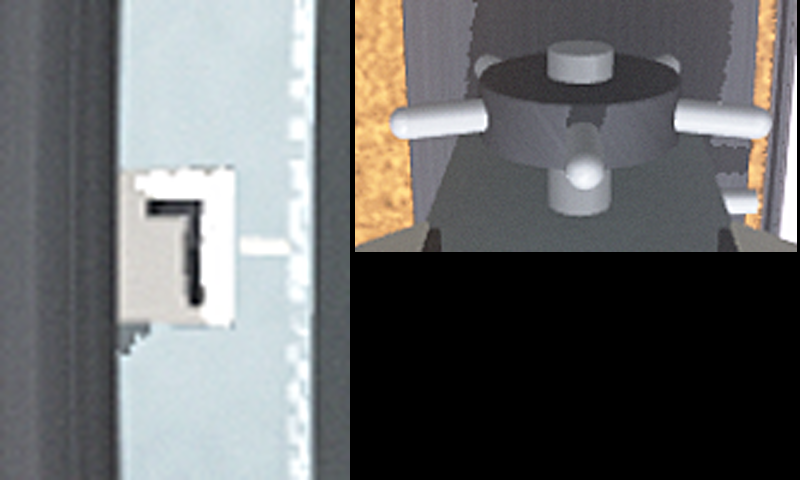

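```bash
python3 -m jog '[[[-0.15,0,0],0,1],[[-0.3,0,0],0,1],[[-0.34,0,0],0,1],[[-0.34,0,0],0,1],[[-0.34,0,0.075],0,1],[[-0.34,0,0.075],0,1],[[-0.34,0,0.075],0,1],[[-0.34,0,0.075],0,1]]'
python3 - <<'E'
from h import *
from cell import models
for n in("scene","top"):
    im=cams.read_camera(n)
    for t in("bolt",):print(n,[(x['position'],x['confidence']) for x in models.pinpoint(t,n)[:2]])
cv2.imwrite("pics/s2.png",cv2.resize(cams.read_camera("scene")[150:330,190:390,::-1],None,fx=3,fy=3))
E
```

```text
time: 10.1
tool_pos: [0.5845, -0.0653, 0.412]
tool_rot: [3.14, 0.001, 1.934]
contact_force: [0.2, 0.3, 0.4]
opening: 0.0005
grip_force: 0.0
scene [([0.5847, -0.0726, 0.2111], 0.58)]
top []
```

View pics/s2.png

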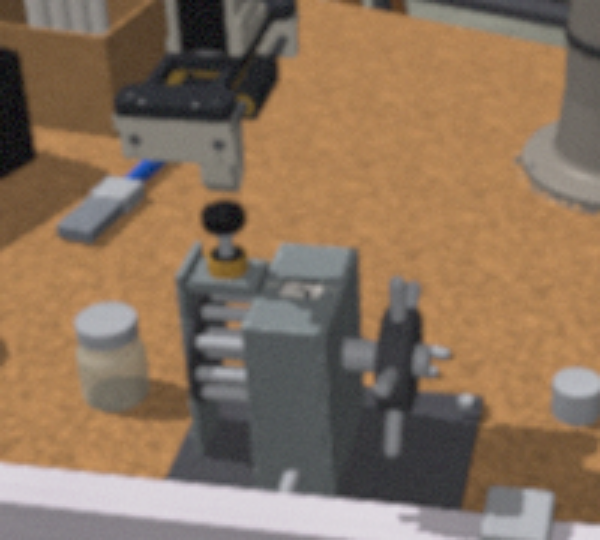

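```bash
python3 -m jog '[[[-0.0075,0,0.02],0,1],[[-0.0075,0,0.025],0,1],[[-0.0075,0,0.025],0,1]]'
python3 -m jog '[[[0,0,0.005],0,1],[[0,0,0.01],0,1],[[0,0,0.01],0,1]]'
python3 -m jog '[[[0,0,0.005],0,1],[[0,0,0.01],0,1],[[0,0,0.01],0,1]]'
```

```text
time: 10.72
tool_pos: [0.5855, -0.0688, 0.4002]
tool_rot: [-3.141, -0.001, 1.933]
contact_force: [-0.1, -0.5, -0.3]
opening: 0.0001
grip_force: 0.0
time: 11.1
tool_pos: [0.5854, -0.0687, 0.3965]
tool_rot: [-3.141, -0.0, 1.933]
contact_force: [-0.5, 0.1, -0.0]
opening: 0.0005
grip_force: 0.0
time: 11.48
tool_pos: [0.5855, -0.0686, 0.3927]
tool_rot: [3.141, -0.0, 1.933]
contact_force: [0.6, -0.6, 0.8]
opening: 0.0005
grip_force: 0.1
```

```bash
python3 -m jog '[[[0,0,0.005],0,1],[[0,0,0.005],0,1]]' | grep -E "pos|cont"
python3 -m jog '[[[0,0,0.005],0,1],[[0,0,0.005],0,1]]'| grep -E "pos|cont"
python3 -m jog '[[[0,0,0.005],0,1],[[0,0,0.005],0,1]]'| grep -E "pos|cont"
```

```text
tool_pos: [0.5855, -0.0687, 0.3906]
contact_force: [0.2, 0.1, 0.9]
tool_pos: [0.5855, -0.0686, 0.3885]
contact_force: [1.0, 0.2, 1.3]
tool_pos: [0.5855, -0.0687, 0.3865]
contact_force: [-0.1, 0.0, -0.2]
```

Run:
```python
from h import *
from cell import models
im=cams.read_camera("scene")
print([(x['position'],x['confidence']) for x in models.pinpoint("bolt","scene")[:2]],observe()['contact_force'])
a=cv2.resize(im[150:270,220:320,::-1],None,fx=4,fy=4,interpolation=cv2.INTER_CUBIC)
im=cams.read_camera("top");q=w2p([.5848,-.0695,.2],"top")[0].astype(int)
b=cv2.resize(im[q[1]-30:q[1]+30,q[0]-30:q[0]+30,::-1],(390,480),interpolation=cv2.INTER_CUBIC)
cv2.imwrite("pics/s3.png",np.hstack([a,b]))
```

```text
[([0.5855, -0.0692, 0.2045], 0.42)] [ 1.31383791 -0.5702902   0.47581551]
```

View pics/s3.png

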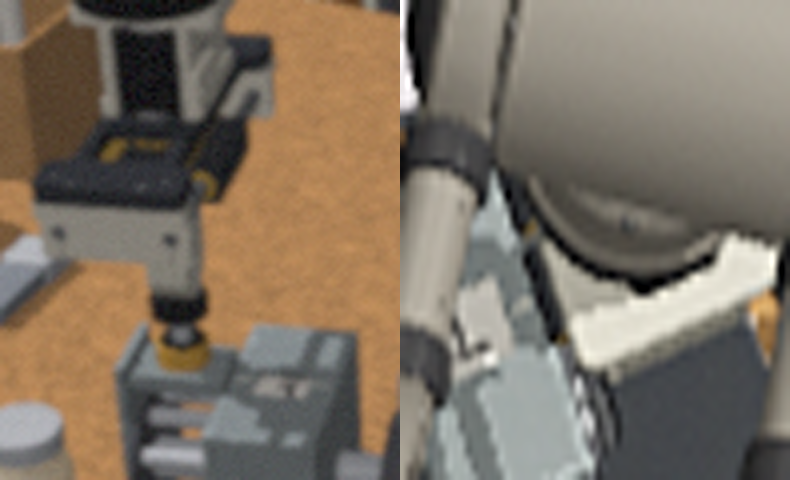

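```bash
python3 -m jog '[[[0,0,0.003],0,1],[[0,0,0.004],0,1]]' | grep -E "pos|cont"
python3 -m jog '[[[0,0,0.003],0,1],[[0,0,0.004],0,1]]'| grep -E "pos|cont"
python3 -m jog '[[[0,0,0.003],0,1],[[0,0,0.004],0,1]]' | grep -E "pos|cont"
```

```text
tool_pos: [0.5854, -0.0686, 0.3851]
contact_force: [-0.8, -0.4, 3.1]
tool_pos: [0.5854, -0.0687, 0.3835]
contact_force: [-1.3, 0.2, 2.9]
tool_pos: [0.5855, -0.0687, 0.3818]
contact_force: [-1.2, 0.7, 1.2]
```

```bash
python3 -m jog '[[[0,0,0.002],0,1],[[0,0,0.003],0,1]]' | grep -E "pos|cont"
python3 -m jog '[[[0,0,0.002],0,1],[[0,0,0.003],0,1]]'| grep -E "pos|cont"
python3 -m jog '[[[0,0,0.002],0,1],[[0,0,0.003],0,1]]' | grep -E "pos|cont"
```

```text
tool_pos: [0.5855, -0.0687, 0.3806]
contact_force: [-0.3, 0.1, 2.4]
tool_pos: [0.5855, -0.0687, 0.3794]
contact_force: [-2.1, -0.1, 2.0]
tool_pos: [0.5855, -0.0687, 0.3782]
contact_force: [-1.6, 0.1, 2.4]
```

```bash
python3 -m jog '[[[0,0,0.002],0,1],[[0,0,0.003],0,1]]' | grep -E "pos|cont"
python3 -m jog '[[[0,0,0.002],0,1],[[0,0,0.003],0,1]]'| grep -E "pos|cont"
python3 -m jog '[[[0,0,0.002],0,1],[[0,0,0.003],0,1]]' | grep -E "pos|cont"
```

```text
tool_pos: [0.5855, -0.0687, 0.377]
contact_force: [-0.7, 0.5, 1.9]
tool_pos: [0.5855, -0.0686, 0.3758]
contact_force: [-1.7, 1.0, 2.7]
tool_pos: [0.5854, -0.0687, 0.3752]
contact_force: [-1.9, -0.1, 6.9]
```

```bash
python3 -m jog '[[[0,0,0.0012],0,1],[[0,0,0.0012],0,1]]' | grep -E "pos|cont"
python3 -m jog '[[[0,0,0.0012],0,1],[[0,0,0.0012],0,1]]'| grep -E "pos|cont"
```

```text
tool_pos: [0.5854, -0.0686, 0.3752]
contact_force: [-3.5, 0.3, 7.1]
tool_pos: [0.5853, -0.0686, 0.3752]
contact_force: [-4.7, 0.4, 10.7]
```

```bash
python3 -m jog '[[[0,0,0.0012],0,1],[[0,0,0.0012],0,1],[[0,0,0.0012],0,1]]' | grep -E "pos|cont"
python3 - <<'E'
from h import *
from cell import models
im=cams.read_camera("scene");cv2.imwrite("pics/s4.png",im[:,:,::-1])
print([(x['position'],x['confidence']) for x in models.pinpoint("bolt","scene")[:2]],observe()['contact_force'])
m=cams.camera_model("scene");b=np.array([.5848,-.0695])
for z in (.14,.154,.168,.179,.1835,.197): print(z,w2p([*b,z],"scene",m)[0].round(1))
x,y=w2p([*b,.179],"scene",m)[0].astype(int)
for r in range(y-14,y+14): print(r,im[r,x-3:x+4:2].tolist())
E
```

```text
tool_pos: [0.5852, -0.0686, 0.3752]
contact_force: [-5.3, 1.1, 11.7]
[([0.5827, -0.0722, 0.1957], 0.52)] [-5.57721983  0.42630227 13.5176228 ]
0.14 [266.8 249.2]
0.154 [266.2 243.8]
0.168 [265.7 238.3]
0.179 [265.3 234. ]
0.1835 [265.1 232.2]
0.197 [264.6 226.8]
219 [[126, 122, 115], [131, 125, 119], [133, 128, 119], [116, 115, 106]]
220 [[126, 124, 116], [128, 123, 112], [132, 130, 120], [118, 115, 106]]
221 [[124, 120, 113], [129, 125, 115], [122, 118, 111], [108, 105, 98]]
222 [[127, 124, 115], [130, 126, 118], [119, 117, 108], [98, 93, 88]]
223 [[130, 126, 116], [130, 127, 119], [117, 114, 106], [96, 89, 89]]
224 [[127, 123, 115], [133, 130, 121], [122, 118, 113], [95, 94, 90]]
225 [[126, 123, 115], [127, 122, 116], [124, 120, 112], [97, 95, 91]]
226 [[107, 108, 100], [114, 110, 105], [115, 112, 105], [96, 94, 89]]
227 [[95, 92, 87], [97, 93, 87], [95, 93, 86], [95, 92, 87]]
228 [[67, 68, 64], [71, 73, 67], [81, 76, 72], [77, 76, 68]]
229 [[39, 39, 37], [47, 43, 43], [48, 45, 45], [53, 56, 49]]
230 [[33, 31, 31], [13, 19, 26], [31, 29, 30], [27, 24, 25]]
231 [[11, 16, 24], [29, 2
[... 304 characters left out ...]
59, 54], [63, 60, 56], [67, 54, 36]]
237 [[104, 81, 46], [85, 70, 51], [93, 74, 44], [109, 85, 41]]
238 [[125, 95, 36], [119, 92, 50], [113, 86, 36], [124, 96, 41]]
239 [[135, 103, 47], [129, 97, 47], [126, 95, 40], [124, 94, 42]]
240 [[133, 102, 44], [129, 98, 44], [131, 98, 45], [122, 92, 42]]
241 [[138, 107, 56], [126, 97, 44], [125, 95, 38], [121, 91, 45]]
242 [[135, 115, 84], [126, 104, 66], [129, 105, 71], [115, 94, 64]]
243 [[133, 126, 118], [134, 127, 116], [125, 118, 109], [108, 99, 94]]
244 [[109, 113, 115], [113, 117, 115], [115, 119, 121], [109, 114, 117]]
245 [[88, 93, 93], [93, 99, 98], [99, 105, 107], [98, 102, 106]]
246 [[83, 87, 87], [83, 89, 87], [83, 87, 89], [88, 93, 93]]
```

Run:
```python
from h import *
m=cams.camera_model("scene");b=np.array([.5845,-.069]);u=m['pose'][:2,3]-b;u/=np.linalg.norm(u)
for n in("scene1","s4"):
    im=cv2.imread(f"pics/{n}.png")[:,:,::-1].astype(int)
    print(n)
    for r in range(212,248): print(r,im[r,263:267].mean(0).round().astype(int),end=' ')
for z in(.160,.164,.168,.172,.176,.180,.184):print('\nring',z,'front',w2p([*(b+.015*u),z],"scene",m)[0][1].round(1),'back',w2p([*(b-.015*u),z],"scene",m)[0][1].round(1),end='')
for z in(.183,.197,.203,.216):print('\nknob',z,'front',w2p([*(b+.016*u),z],"scene",m)[0][1].round(1),'back',w2p([*(b-.016*u),z],"scene",m)[0][1].round(1),end='')
```

```text
scene1
212 [170 125  81] 213 [168 124  80] 214 [167 122  80] 215 [157 116  76] 216 [124  93  63] 217 [70 53 45] 218 [38 34 35] 219 [31 31 33] 220 [32 31 36] 221 [32 31 32] 222 [29 28 33] 223 [27 28 30] 224 [23 21 26] 225 [19 24 23] 226 [18 17 18] 227 [39 39 40] 228 [72 71 73] 229 [99 95 95] 230 [107 103 102] 231 [105 103 102] 232 [101 100 102] 233 [101 102 104] 234 [96 97 99] 235 [72 72 75] 236 [65 57 48] 237 [102  77  43] 238 [122  94  47] 239 [123  93  40] 240 [123  94  42] 241 [122  92  41] 242 [124 100  68] 243 [123 116 108] 244 [106 111 111] 245 [86 91 93] 246 [79 84 87] 247 [84 86 88] s4
212 [129 124 117] 213 [126 122 115] 214 [111 108 102] 215 [102 100  98] 216 [112 110 104] 217 [124 120 112] 218 [127 124 116] 219 [129 124 116] 220 [130 125 116] 221 [127 122 114] 222 [126 121 114] 223 [126 122 114] 224 [130 125 118] 225 [127 124 116] 226 [114 110 104] 227 [96 93 87] 228 [72 70 66] 229 [46 44 44] 230 [25 26 29] 231 [29 26 27] 232 [22 21 23] 233 [26 23 27] 234 [18 16 20] 235 [32 32 35] 236 [60 57 53] 237 [90 73 49] 238 [114  88  42] 239 [127  96  43] 240 [129  98  44] 241 [126  94  38] 242 [129 106  70] 243 [130 122 114] 244 [111 115 116] 245 [ 94  98 100] 246 [84 88 88] 247 [84 89 89] 
ring 0.16 front 245.1 back 237.9
ring 0.164 front 243.5 back 236.3
ring 0.168 front 242.0 back 234.8
ring 0.172 front 240.4 back 233.2
ring 0.176 front 238.8 back 231.6
ring 0.18 front 237.2 back 230.1
ring 0.184 front 235.6 back 228.5
knob 0.183 front 236.2 back 228.6
knob 0.197 front 230.5 back 223.1
knob 0.203 front 228.1 back 220.6
knob 0.216 front 222.7 back 215.3
```

```bash
python3 -m jog '[[[0,0,0.0008],0,1],[[0,0,0.0008],0,1],[[0,0,0.0008],0,1]]' | grep -E "pos|cont"
```

```text
tool_pos: [0.5852, -0.0686, 0.3751]
contact_force: [-6.5, 0.7, 14.4]
```

```bash
python3 -m jog '[[[0,0,0.0008],0,1],[[0,0,0.0008],0,1],[[0,0,0.0008],0,1]]' | grep -E "pos|cont"
python3 -m jog '[[[0,0,-0.01],0,1],[[0,0,-0.05],0,1],[[0.1,0,-0.15],0,1],[[0.25,0,-0.19],0,0.4],[[0.37,0,-0.19],0,0.4],[[0.37,0,-0.19],0,0.4],[[0.37,0,-0.19],0,0.4]]'
python3 - <<'E'
from h import *
from cell import models
m=cams.camera_model("wrist");im=cams.read_camera("wrist");cv2.imwrite("pics/w6.png",im[:,:,::-1])
for t in("seven","window","bolt"):print(t,[(x['position'],x['confidence']) for x in models.pinpoint(t,"wrist")[:2]])
s=cams.read_camera("scene");print([(x['position'],x['confidence']) for x in models.pinpoint("bolt","scene")[:2]])
print([(r,*s[r,263:267].mean(0).astype(int)) for r in range(222,244)])
p=w2p([.5648,-.0155,.156],m=m)[0].astype(int);print(p)
g=im.min(2);print('\n'.join(' '.join('%3d'%v for v in r) for r in g[p[1]-16:p[1]+12,p[0]-20:p[0]+21]))
E
```

```text
tool_pos: [0.5852, -0.0685, 0.3751]
contact_force: [-7.1, 1.1, 15.8]
time: 17.23
tool_pos: [0.5333, 0.0695, 0.449]
tool_rot: [3.141, 0.001, 1.933]
contact_force: [-0.4, 0.8, 0.5]
opening: 0.0362
grip_force: 0.0
seven [([0.5716, -0.0188, 0.1501], 0.57)]
window [([0.5652, -0.015, 0.1485], 0.67)]
bolt [([0.5836, -0.0701, 0.1981], 0.75)]
[([0.5853, -0.0727, 0.1969], 0.74)]
[(222, np.int64(174), np.int64(128), np.int64(83)), (223, np.int64(167), np.int64(123), np.int64(80)), (224, np.int64(126), np.int64(93), np.int64(62)), (225, np.int64(64), np.int64(50), np.int64(41)), (226, np.int64(32), np.int64(29), np.int64(35)), (227, np.int64(30), np.int64(31), np.int64(34)), (228, np.int64(31), np.int64(31), np.int64(35)), (229, np.int64(30), np.int64(31), np.int64(33)), (230, np.int64(30), np.int64(29), np.int64(32)), (231, np.int64(26), np.int64(25), np.int64(25)), (232, np.int64(27), np.int64(27), np.int64(31)), (233, np.int64(22), np.int64(21), np.int64(24)), (234, np.int64(21), np.int64(20), np.int64(21)), (235, np.int64(30), np.int64(30), np.int64(33)), (236, np.int64(58), np.int64(55), np
[... 4266 characters left out ...]
 214 208 255 255 251 195 195 222 219 218 216
209 214 209 210 211 212 213 202 199 248 255 255 255 255 213 255 255 255 255 255 255 255 210 216 216 217 213 211 211 216 218 212 255 255 255 197 200 222 215 221 213
119 115 122 118 126 119 118 120 116 116 112 124 196 198 122 116 111 183 152 115 117 120 127 129 126 126 125 123 125 127 125 121 122 121 120 108 107 128 126 124 118
 41  47  46  48  48  46  46  48  46  45  37  38  37  37  41  44  45  41  42  41  42  45  48  42  51  48  49  45  46  48  39  45  48  44  40  47  49  46  42  48  47
 62  61  62  56  62  59  58  65  62  60  61  63  63  58  62  62  62  62  65  61  62  62  59  64  67  63  64  64  64  57  63  61  63  65  61  61  64  61  64  53  57
```

```bash
python3 -c "
from cell import robot
print(robot.hand_in())"
```

```text
the job is handed in; nothing more can be done
None
```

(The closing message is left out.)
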